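# Seat a notched puppet-stand blank in a nest with one locked pin

## Robot

A 6-joint arm with a two-finger parallel gripper is mounted at the origin on the work surface. World frame = base frame: x ahead of the robot, y to its left, z up, the work surface at z = 0. Lengths are in m, angles in rad, forces in N, time in s.
With the tool pointing down it reaches from about 0.325 to 0.85 m from the base axis. Payload 4.4 kg.
Tool frame: the origin (TCP) lies midway between the tips of the shut fingers; the grasp point (between the pads) lies 19 mm behind it; z points along the fingers, y is the direction in which the jaws open and shut (so a half turn about z gives the same grasp; the last joint's range is limited). The gripper opens to 94 mm and grips with 3 to 60 N. Pads are 16 mm wide; open, the fingers measure 119 mm over their backs; the gripper's body (75 mm by 177 mm) begins 78 mm behind the grasp point.
Start: joints at [-1.393, 0.207, 1.542, -0, 1.393, -0.15], TCP at [0.185, -0.544, 0.205] pointing down, gripper open.
Joint ranges: [-2.73, 2.73], [-0.86, 2.22], [0.23, 2.46], [-1.11, 4.25], [0.08, 2.63], [-2.82, 2.82]. Speed limits (rad/s): [2.79, 2.79, 3.14, 3.14, 3.14, 3.14].

## Interface

Orientations are given as a rotation vector (axis times angle).
In Python, from bench import goto, movel, goto_joints, grip, pause, ik, observe, read_camera, IKError, finish_job gives the robot as it stands. The module is installed in compiled form; this text tells all that it offers. Calls block until the motion is done:
- goto(position, orientation): joint-space move of the TCP to a pose.
- movel(position, attitude=None, velocity=0.15): straight line of the TCP; attitude=None keeps the orientation; velocity is the mean speed in m/s.
- goto_joints(angles): joint-space move.
- grip(opening, strength=None): opening from 0.0 (shut) to 1.0 (fully open); strength is the grip in N (None keeps the last); returns when the fingers have stopped.
- pause(seconds).
- ik(position, orientation): joint angles nearest the present ones, or None.
- observe(): the state.
- read_camera(name): name is "side" or "top" or "wrist"; returns a dict with "color" (400x640x3 uint8, blue, green, red), "fx", "fy", "cx", "cy" (pixels), "origin" and "attitude" of the camera in the world. Camera axes: x right, y down, z forward; pixel columns grow to the right and rows downward; lengths in m; the calibration is good to about 2 mm. The wrist camera is an equidistant fisheye: a pixel r from the principal point sees the ray r / f radians off the axis. A picture is of the moment at which its call begins. There is no depth.
A pose or a line that the arm cannot do raises IKError and nothing moves.
- finish_job(): hands the job in, once; it reports no verdict.
The state is a dict: "t": time; "joints": joint angles; "qd": joint speeds; "tau": joint torques, N m; "tool_pos": TCP position; "orientation": TCP orientation; "contact_force": force on the tool from outside, world axes, zero at the start; "ft_torque": the same for the moment, N m; "grip_width": opening from 0.0 (shut) to 1.0 (fully open).
Only numpy, scipy, OpenCV 4.12 (cv2) and the standard library are available. Lean on these libraries where they do the work, as an engineer would, in place of code of your own. Each camera call takes 0.05 s, during which the arm holds its last target.

## Task

Tip up the notched wooden blank that lies on the turntable, stand it on its foot on the cork rest and let go of it. Then find by feel which one of the nest's four look-alike pins is locked and does not sink when pressed, take the blank again from above, and seat it upright with its notch over that pin, pressed fully home on the nest's floor, and let go (the pins may also be felt before the blank is moved). Leave the other things where they are.

Things in the scene. Friction and masses are not known exactly. Their poses are not given: they have to be found in the camera images.
- blank_center (a point): Keyed brown wooden blank, L-shaped, 120 mm long, 0.2-0.4 kg, lying notch upwards on the turntable, top end roughly to the robot's left. Foot 64 x 64 mm, 26 mm thick; stem 40 x 40 mm, 94 mm long, flush with the foot on the side away from the notch. This point: middle of the stem, 20 mm over the turntable. x runs from foot to top, z to the notched side (up while lying), y across.
- blank_foot (a point): Centre of the 64 x 64 mm underside of the blank's foot, same axes as blank_center. From the stem's middle it lies 73 mm along -x and 12 mm along +z. The blank balances about 49 mm above this face (23 mm above the foot's upper side).
- blank_notch (a point): The blank's notch, at the foot's underside, 20 mm along +z from blank_foot. It is a slot open to the underside and to the +z side only: 18 mm wide, 22 mm deep along the blank, running from the +z side in to 11 mm from the foot's centre.
- turntable: Varnished birch lazy-susan turntable, locked so that it does not turn, disc 300 mm across, top 30 mm above the table; origin at the table under its centre.
- rest_top (a point): Centre of the top of the cork rest, a square pad 110 x 110 mm, 8 mm thick, fixed to the table, axes along its sides, z up. It stands to the robot's left or right; the nest is on the other side.
- nest_floor (a point): Keyed nest, fixed to the table: a grey block 100 x 100 mm with a shallow square pocket 68 x 68 mm on top. This point: centre of the pocket's floor, 30 mm above the table; x, y along the pocket's sides, z up. Rim 10 mm high, 16 mm wide. The blank stands home on the floor only if its notched side (its z axis) points to the locked pin, which then stands in the notch.
- nest_pins (a point): Centre of the ring of four steel pins in the nest, level with their tops, 20 mm above nest_floor, same axes. The pins look alike, 12 mm across, 20 mm from the centre on the +x, +y, -x and -y sides. Three sink to the floor under about 3 N each and stay down; one is locked and never sinks. Which one changes each time; it is found only by pressing, with shut fingertips or the blank.
- bell: bystander: copper hand bell with a small knob, 52 mm across, 64 mm tall, on the far part of the turntable; origin at the centre of its underside
- pin_vise: bystander: chrome pin vise, 90 mm long, 14 mm thick, lying on the far part of the turntable; origin under its middle
- spoon: bystander: horn spoon, 160 mm long, lying on the glass beyond the turntable
- varnish: bystander: varnish jar, 60 mm across, 75 mm tall, beyond the turntable; origin at the centre of its underside
- spool: bystander: cream-painted wooden spool, 60 mm across, 62 mm tall, on the glass beyond the turntable's left; origin at the centre of its underside
- mug: bystander: white ceramic cup, 76 mm across, 90 mm tall, on the glass beyond the turntable's right; origin at the centre of its underside
Things that resemble listed ones, but are neither listed nor needed, are in the scene too. Leave any pink or turquoise look-alike of the part that bears nest_floor alone.

How it is judged:
By the outcome, as a careful person would: the job done as asked, in the order asked, and still so for the second after the job is handed in, with the robot touching nothing.
It also fails if it takes over 70 s, if anything falls off the work surface, if the arm or the gripper's body presses on something with over 40 N, if the wrist force passes 120 N, or if a joint passes its speed limit or range.

## Working session

There is one attempt and no reset: what is moved stays moved. The work goes in short steps, each a Python script; the robot and the scene stay as the last script left them, time stands still between calls to the robot, and variables do not carry over. Pictures are saved under pics/ and viewed, and the job is handed in when it is done.

```bash
ls; mkdir -p pics; cat > h.py <<'E'
import numpy as np, cv2
from scipy.spatial.transform import Rotation as R
from bench import *
def rotm(a):
    a=np.array(a,float)
    return a if a.shape==(3,3) else (R.from_quat(a).as_matrix() if a.size==4 else R.from_rotvec(a).as_matrix())
def ray(c,u,v,fish=False):
    x=(u-c["cx"])/c["fx"];y=(v-c["cy"])/c["fy"]
    if fish:
        r=np.hypot(x,y); d=np.array([x/r*np.sin(r),y/r*np.sin(r),np.cos(r)]) if r>1e-9 else np.array([0,0,1.])
    else: d=np.array([x,y,1.])
    return np.array(c["origin"]),rotm(c["attitude"])@(d/np.linalg.norm(d))
def onz(c,u,v,z,fish=False):
    o,d=ray(c,u,v,fish); return o+d*(z-o[2])/d[2]
def tri(rays):
    A=np.zeros((3,3));b=np.zeros(3)
    for o,d in rays:
        P=np.eye(3)-np.outer(d,d);A+=P;b+=P@o
    p=np.linalg.solve(A,b); return p,[np.linalg.norm((np.eye(3)-np.outer(d,d))@(p-o)) for o,d in rays]
def proj(c,p,fish=False):
    q=rotm(c["attitude"]).T@(np.array(p)-np.array(c["origin"]))
    if fish:
        r=np.hypot(q[0],q[1]);t=np.arctan2(r,q[2]);return np.array([c["cx"]+c["fx"]*t*q[0]/r,c["cy"]+c["fy"]*t*q[1]/r])
    return np.array([c["cx"]+c["fx"]*q[0]/q[2],c["cy"]+c["fy"]*q[1]/q[2]])
E
python3 - <<'E'
from h import *
import pickle
for n in ["top","side","wrist"]:
    c=read_camera(n); cv2.imwrite(f"pics/{n}0.png",c["color"]); pickle.dump(c,open(f"{n}0.pkl","wb"))
    print(n,{k:np.round(v,3) for k,v in c.items() if k!="color"})
s=observe(); print(s)
E
```

```text
pics
top {'fx': np.float64(418.069), 'fy': np.float64(418.069), 'cx': np.float64(322.074), 'cy': np.float64(200.924), 'origin': array([ 0.334, -0.088,  1.237]), 'attitude': array([-2.093,  2.135, -0.163])}
side {'fx': np.float64(485.769), 'fy': np.float64(485.769), 'cx': np.float64(316.02), 'cy': np.float64(200.016), 'origin': array([0.235, 0.881, 0.718]), 'attitude': array([-0.406,  2.574, -1.428])}
wrist {'fx': np.float64(309.707), 'fy': np.float64(309.707), 'cx': np.float64(319.225), 'cy': np.float64(202.837), 'origin': array([ 0.257, -0.519,  0.383]), 'attitude': array([ 2.373, -1.699, -0.23 ])}
{'t': 0.15, 'joints': array([-1.39353199e+00,  2.07253455e-01,  1.54259264e+00, -9.40675945e-06,
        1.39349313e+00, -1.50490516e-01]), 'qd': array([ 9.86086163e-05, -3.19680061e-03, -4.46985194e-03, -1.03954640e-03,
        2.66277870e-03,  7.46317678e-04]), 'tau': array([ 1.54986301e-04, -3.71311998e+01, -2.81814301e+01,  6.99343393e-02,
        3.27371189e-02, -1.03326472e-04]), 'tool_pos': array([ 0.18498533, -0.54378541,  0.20455669]), 'orientation': array([-3.09777865e+00, -5.12252512e-01,  5.12383982e-05]), 'contact_force': array([-0.04067218, -0.38467656, -0.80415435]), 'ft_torque': array([-0.0570177 , -0.00715212,  0.08533646]), 'grip_width': 0.9958048392658593}
```

View pics/top0.png

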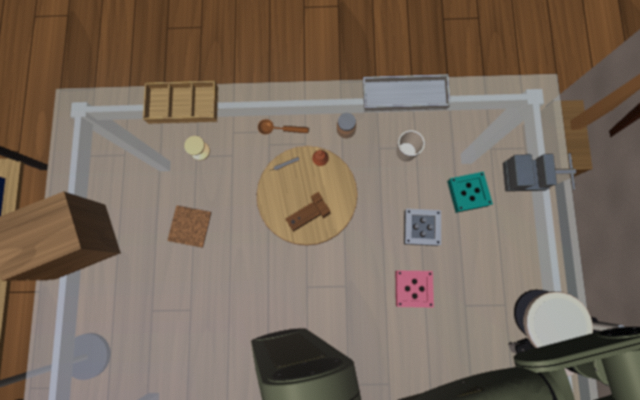

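View pics/side0.png

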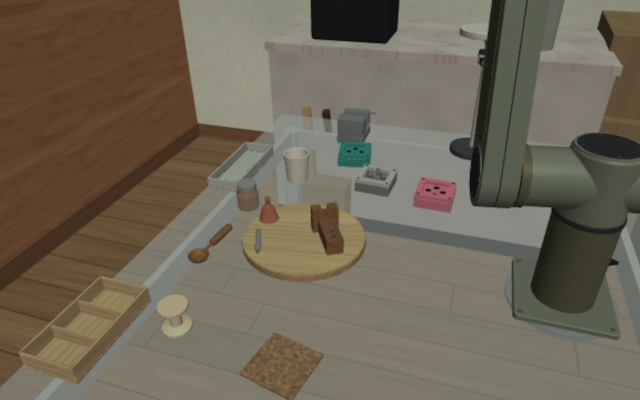

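View pics/wrist0.png

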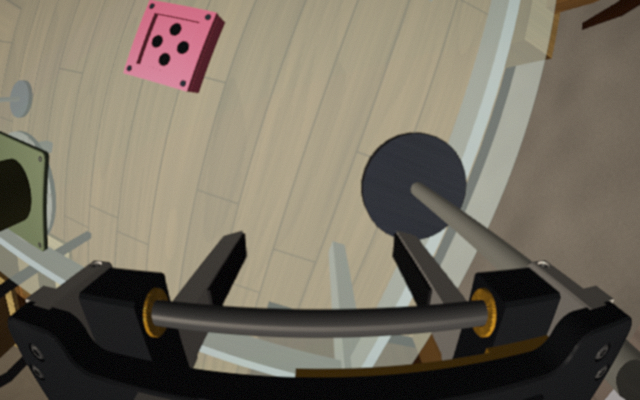

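In the top image the real nest is the grey block at (422,226). The pink one at (414,288) and the turquoise one at (469,190) are look-alikes to leave alone. The blank is at (308,212) on the turntable and the cork rest is at (190,226). I'll enlarge these next.

```bash
python3 - <<'E'
from h import *
t=cv2.imread("pics/top0.png"); s=cv2.imread("pics/side0.png")
def crop(im,u0,v0,w,h,k,n):
    cv2.imwrite(n,cv2.resize(im[v0:v0+h,u0:u0+w],None,fx=k,fy=k,interpolation=cv2.INTER_CUBIC))
a=cv2.resize(t[180:260,270:350],None,fx=5,fy=5,interpolation=2);b=cv2.resize(t[190:270,385:465],None,fx=5,fy=5,interpolation=2)
cv2.imwrite("pics/topc.png",np.hstack([a,b]))
a=cv2.resize(s[190:270,290:370],None,fx=5,fy=5,interpolation=2);b=cv2.resize(s[145:225,340:420],None,fx=5,fy=5,interpolation=2)
cv2.imwrite("pics/sidec.png",np.hstack([a,b]))
E
```

```text
(no output)
```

View pics/topc.png

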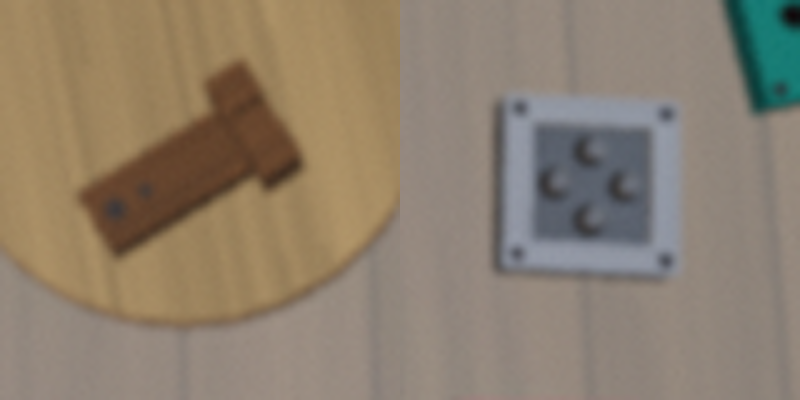

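View pics/sidec.png

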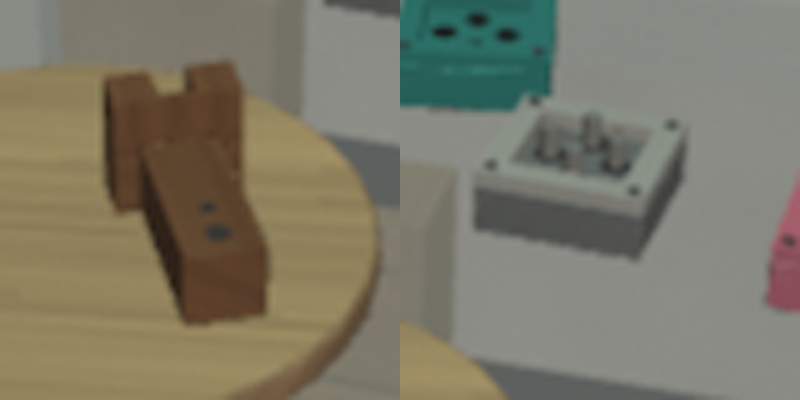

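Left crop: stem top end at about (90,225), foot at about (255,125), in line with the description. Right crop: the grey nest with four raised pins. The pink and turquoise parts show only dark holes. Next I'll compute rough positions from both views.

```bash
python3 - <<'E'
from h import *
import pickle
t=pickle.load(open("top0.pkl","rb"));s=pickle.load(open("side0.pkl","rb"))
T=lambda x,y,u0,v0:ray(t,u0+(x+.5)/5-.5,v0+(y+.5)/5-.5)
S=lambda x,y,u0,v0:ray(s,u0+(x+.5)/5-.5,v0+(y+.5)/5-.5)
# nest rim outer top corners: top: TL(505,97) TR(680,102) BR(675,275) BL(500,270) minus 400 ; left=+y, up=+x
N=lambda x,y:T(x-400,y,385,190)
M=lambda x,y:S(x-400,y,340,145)
for n,a,b in [("far-left",(505,97),(478,178)),("far-right",(680,100),(531,95)),("near-right",(675,275),(687,124)),("near-left",(500,270),(640,208))]:
    print(n,*[np.round(q,4) for q in tri([N(*a),M(*b)])])
print("nest ctr z.04",[np.round(o+d*(.04-o[2])/d[2],4) for o,d in [N(590,186)]])
B=lambda x,y:T(x,y,270,180); C=lambda x,y:S(x,y,290,190)
for n,a,b in [("top near corner",(118,243),(265,268)),("top far corner",(80,192),(183,278)),("hole1",(115,208),(219,232)),("hole2",(145,190),(207,207)),("foot top R outer",(245,62),(188,68))]:
    print(n,*[np.round(q,4) for q in tri([B(*a),C(*b)])])
print("rest", [np.round(onz(t,u,v,.008),4) for u,v in [(177,206),(211,212),(203,247),(168,240)]], "c",np.round(onz(t,190,226,.008),4))
print("tt c",onz(t,307,195,.03))
for nm,z,(u,v) in [("bell",.06,(321,156)),("vise",.04,(286,163)),("mug",.09,(411,143)),("spool",.06,(196,147))]: print(nm,onz(t,u,v,z))
E
```

```text
far-left [ 0.5237 -0.2988  0.0319] [0.0016 0.0016]
far-right [ 0.5179 -0.3984  0.0366] [0.0027 0.0027]
near-right [ 0.4194 -0.3884  0.0367] [0.0006 0.0006]
near-left [ 0.4259 -0.2901  0.0329] [0.0009 0.0009]
nest ctr z.04 [array([ 0.4714, -0.3427,  0.04  ])]
top near corner [0.4707 0.0265 0.0527] [0.0029 0.0029]
top far corner [0.5015 0.048  0.0554] [0.0015 0.0015]
hole1 [0.4906 0.0268 0.0685] [0.001 0.001]
hole2 [0.501  0.0099 0.0685] [0.0006 0.0006]
foot top R outer [ 0.548  -0.0523  0.103 ] [0.0189 0.0189]
rest [array([0.5534, 0.3821, 0.008 ]), array([0.5328, 0.2782, 0.008 ]), array([0.4286, 0.2988, 0.008 ]), array([0.4514, 0.4044, 0.008 ])] c [0.4919 0.3401 0.008 ]
tt c [ 0.57373912 -0.01209511  0.03      ]
bell [ 0.68295368 -0.05618477  0.06      ]
vise [0.6700363  0.04866323 0.04      ]
mug [ 0.70574611 -0.31373194  0.09      ]
spool [0.72019055 0.31344573 0.06      ]
```

```bash
cat >> h.py <<'E'
import pickle
def down(yaw): return (R.from_euler('z',yaw)*R.from_rotvec([np.pi,0,0])).as_rotvec()
def shot(n,name=None):
    c=read_camera(n); cv2.imwrite(f"pics/{name}.png",c["color"]); pickle.dump(c,open(f"{name}.pkl","wb")); return c
E
python3 - <<'E'
from h import *
grip(0.0,20)
goto([0.38,-0.33,0.20],down(0.0)); print(observe()["t"],observe()["joints"].round(2))
c=shot("wrist","wn1"); print(proj(c,[.472,-.344,.04],True))
goto([0.42,-0.39,0.14],down(0.0))
c=shot("wrist","wn2"); print(proj(c,[.472,-.344,.04],True)); s=observe();print(s["t"],s["contact_force"])
E
```

```text
2.6833 [-0.89  0.06  1.72 -0.    1.36  0.68]
[332.27635516 105.88714774]
[269.02845913 146.57044962]
3.25 [-0.70899258 -0.22955383  0.66165764]
```

View pics/wn1.png

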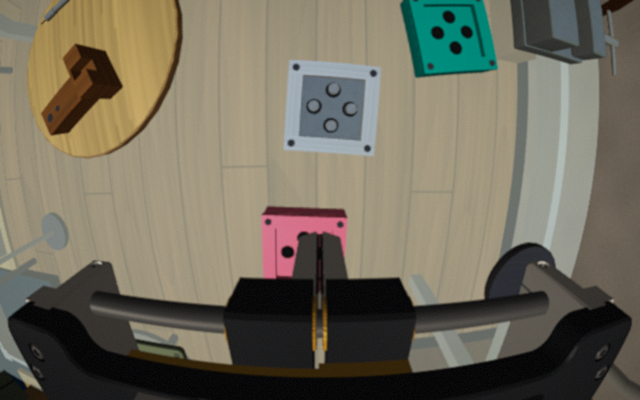

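View pics/wn2.png

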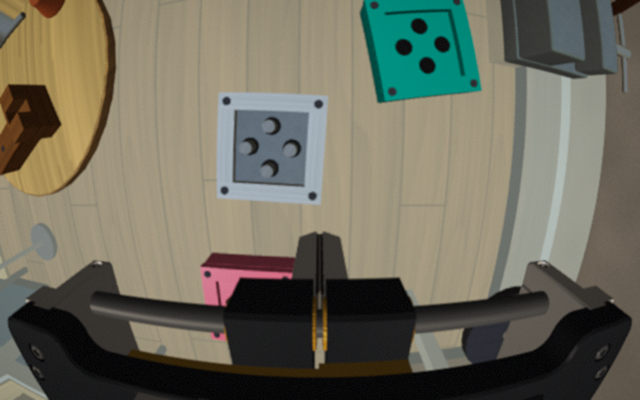

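The grey nest is at about (332,107) in wn1 and (270,148) in wn2, with four pins raised. I'll enlarge it to get the pin pixels.

```bash
python3 - <<'E'
from h import *
a=cv2.imread("pics/wn1.png")[52:162,278:388];b=cv2.imread("pics/wn2.png")[90:210,210:330]
cv2.imwrite("pics/nc.png",np.hstack([cv2.resize(a,(400,400),interpolation=2),cv2.resize(b,(400,400),interpolation=2)]))
E
```

```text
(no output)
```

View pics/nc.png

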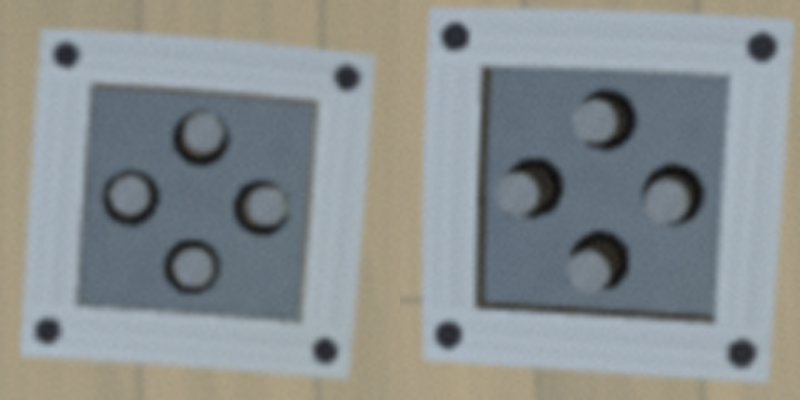

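```bash
python3 - <<'E'
from h import *
c1=pickle.load(open("wn1.pkl","rb"));c2=pickle.load(open("wn2.pkl","rb"))
V1=lambda x,y:ray(c1,278+(x+.5)*.275-.5,52+(y+.5)*.275-.5,True)
V2=lambda x,y:ray(c2,210+(x+.5)*.3-.5,90+(y+.5)*.3-.5,True)
for nm,A,B in [("pins",[(204,132),(131,195),(267,206),(193,267)],[(196,121),(118,194),(265,202),(190,270)]),("screws",[(66,54),(347,77),(325,350),(48,330)],[(55,36),(362,46),(341,353),(48,335)])]:
    P=[]
    for a,b in zip(A,B):
        p,r=tri([V1(*a),V2(*b)]);P.append(p);print(nm,p.round(4),np.round(r[0],4))
    P=np.array(P);print("mean",P.mean(0).round(4))
    if nm=="pins": d=P[0]-P[3];e=P[1]-P[2]
    else: d=P[0]-P[3]+P[1]-P[2];e=P[0]-P[1]+P[3]-P[2]
    print("yaw",np.degrees(np.arctan2(d[1],d[0])),np.degrees(np.arctan2(-e[0],e[1])))
E
```

```text
pins [ 0.4909 -0.3452  0.048 ] 0.0001
pins [ 0.4722 -0.3241  0.0499] 0.0001
pins [ 0.4693 -0.3633  0.0501] 0.0001
pins [ 0.451  -0.3422  0.0463] 0.0001
mean [ 0.4709 -0.3437  0.0486]
yaw -4.331727113559464 -4.2485880987100435
screws [ 0.5159 -0.3047  0.0397] 0.0
screws [ 0.5102 -0.3885  0.0389] 0.0001
screws [ 0.4264 -0.3825  0.0404] 0.0
screws [ 0.4321 -0.299   0.0407] 0.0001
mean [ 0.4712 -0.3437  0.0399]
yaw -4.008049934426084 -3.936303588550917
```

Two views agree: nest centre (0.471, -0.344), yaw -4.1°, pin tops near z = 0.05. Now I'll feel the pins.

```bash
python3 - <<'E'
from h import *
yaw=np.radians(-4.1);c=np.array([.4711,-.3437]);o=down(yaw)
for nm,a in [("-x",180),("-y",-90),("+x",0),("+y",90)]:
    th=yaw+np.radians(a);p=c+.02*np.array([np.cos(th),np.sin(th)])
    movel([*p,.060],o,0.15); b=observe()["contact_force"]
    log=[]
    for z in np.arange(.052,.0395,-.002):
        movel([*p,z],None,0.04); s=observe(); f=(s["contact_force"]-b)[2]; log.append((round(z,3),round(float(s["tool_pos"][2]),4),round(float(f),1)))
        if f>10: break
    print(nm,log,round(s["t"],2))
    movel([*p,.060],None,0.15)
E
```

```text
-x [(np.float64(0.052), 0.0519, -0.5), (np.float64(0.05), 0.05, -0.0), (np.float64(0.048), 0.048, 0.8), (np.float64(0.046), 0.0459, 0.9), (np.float64(0.044), 0.0438, 0.3), (np.float64(0.042), 0.0418, 0.5), (np.float64(0.04), 0.0397, 0.3)] 5.91
-y [(np.float64(0.052), 0.0513, -0.7), (np.float64(0.05), 0.05, 0.1), (np.float64(0.048), 0.0481, 0.2), (np.float64(0.046), 0.046, 1.2), (np.float64(0.044), 0.0438, 0.8), (np.float64(0.042), 0.0418, 0.3), (np.float64(0.04), 0.0398, -0.0)] 8.38
+x [(np.float64(0.052), 0.0512, 0.8), (np.float64(0.05), 0.0503, 1.4), (np.float64(0.048), 0.0502, 10.9)] 9.86
+y [(np.float64(0.052), 0.0513, -0.3), (np.float64(0.05), 0.05, -0.6), (np.float64(0.048), 0.0481, -0.6), (np.float64(0.046), 0.046, -0.1), (np.float64(0.044), 0.0439, -0.9), (np.float64(0.042), 0.0418, 0.1), (np.float64(0.04), 0.0398, -0.2)] 12.3
```

The +x (far) pin holds at 11 N and the other three sink. Now the blank: two wrist views, opening the gripper on the way.

```bash
python3 - <<'E'
from h import *
movel([.42,-.34,.14],None,.3)
shot("wrist","wn3")
grip(1.0,30)
goto([0.43,-0.01,0.22],down(0.0)); c=shot("wrist","wb1")
goto([0.43,0.07,0.20],down(0.0)); c=shot("wrist","wb2"); print(observe()["t"])
a=cv2.imread("pics/wn3.png")[70:210,250:390]
b=cv2.imread("pics/wb1.png");d=cv2.imread("pics/wb2.png")
cv2.imwrite("pics/nc3.png",cv2.resize(a,(400,400),interpolation=2))
cv2.imwrite("pics/wbs.png",np.vstack([b[:240],d[:240]]))
E
```

```text
16.3667
```

View pics/wbs.png

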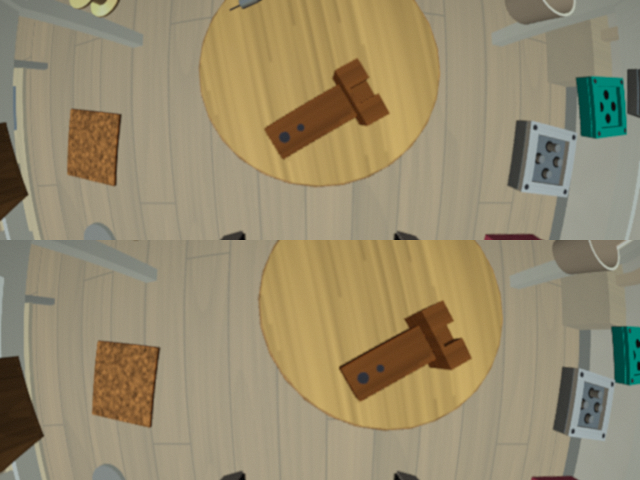

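View pics/nc3.png

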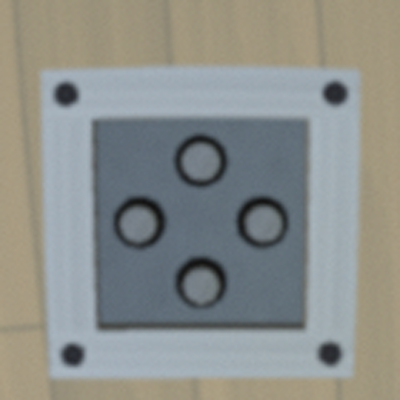

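The blank is at about (327,108) in wb1 and (405,335-240=95) in wb2, and the cork rest at (95,147) and (127,383-240). Enlarging both.

```bash
python3 - <<'E'
from h import *
b=cv2.imread("pics/wb1.png");d=cv2.imread("pics/wb2.png")
k=lambda im,u,v:cv2.resize(im[v:v+140,u:u+140],(400,400),interpolation=2)
cv2.imwrite("pics/bc.png",np.hstack([k(b,257,40),k(d,335,40)]))
cv2.imwrite("pics/nst.png",np.hstack([k(b,480,90)]))
k=lambda im,u,v:cv2.resize(im[v:v+100,u:u+100],(400,400),interpolation=2)
cv2.imwrite("pics/rc.png",np.hstack([k(b,50,98),k(d,80,92)]))
E
```

```text
(no output)
```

View pics/bc.png

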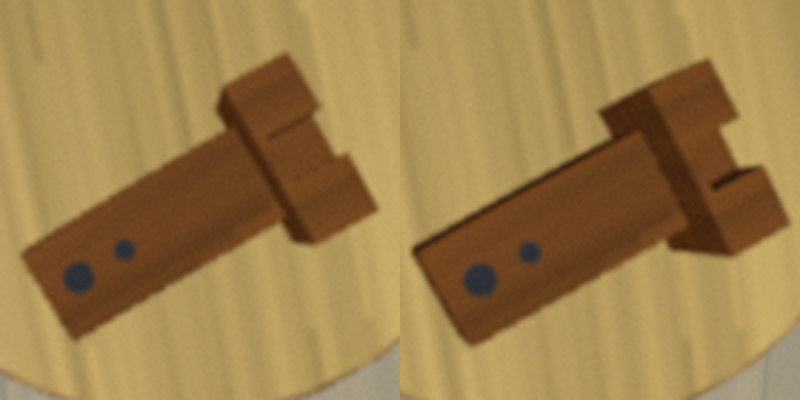

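View pics/rc.png

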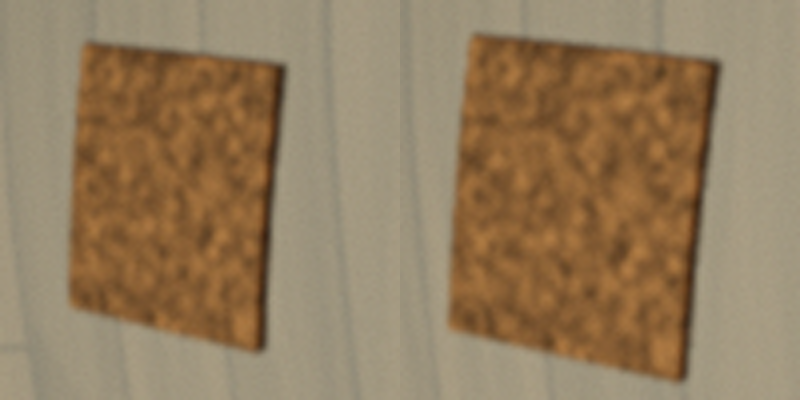

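View pics/nst.png

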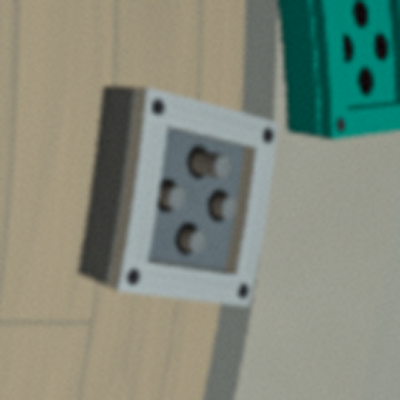

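```bash
python3 - <<'E'
from h import *
c1=pickle.load(open("wb1.pkl","rb"));c2=pickle.load(open("wb2.pkl","rb"))
V1=lambda x,y:ray(c1,257+(x+.5)*.35-.5,40+(y+.5)*.35-.5,True)
V2=lambda x,y:ray(c2,335+(x+.5)*.35-.5,40+(y+.5)*.35-.5,True)
P={}
for nm,a,b in [("topnear",(75,339),(72,345)),("topfar",(23,255),(16,252)),("h1",(79,278),(81,281)),("h2",(125,250),(130,253)),("footfarout",(288,54),(310,60)),("footnearout",(378,209),(390,223)),("footfarin",(224,95),(250,94)),("footnearin",(316,243),(333,254)),("nA",(318,106),(338,116))]:
    p,r=tri([V1(*a),V2(*b)]);P[nm]=p;print(nm,p.round(4),np.round(r[0],4))
y=P["topfar"]-P["topnear"];print("y",np.degrees(np.arctan2(y[1],y[0]))+0)
y=P["footfarout"]-P["footnearout"];print("y",np.degrees(np.arctan2(y[1],y[0])))
h=P["h1"]-P["h2"];print("hx",np.degrees(np.arctan2(h[1],h[0])))
print("topmid",(P["topfar"]+P["topnear"])/2,"footmid",(P["footfarout"]+P["footnearout"])/2)
v=(P["topfar"]+P["topnear"]-P["footfarout"]-P["footnearout"])/2;print("axis",np.degrees(np.arctan2(v[1],v[0])),np.linalg.norm(v[:2]))
W1=lambda x,y:ray(c1,50+x*.25-.4,98+y*.25-.4,True)
W2=lambda x,y:ray(c2,80+x*.25-.4,92+y*.25-.4,True)
Q=[]
for a,b in [((84,43),(72,34)),((280,64),(317,60)),((262,350),(284,380)),((70,305),(49,327))]:
    p,r=tri([W1(*a),W2(*b)]);Q.append(p);print("rest",p.round(4),np.round(r[0],4))
print(np.mean(Q,0))
E
```

```text
topnear [0.4658 0.0294 0.0666] 0.0
topfar [0.4982 0.0494 0.0619] 0.0002
h1 [0.489  0.0271 0.0698] 0.0001
h2 [0.4992 0.0099 0.0699] 0.0001
footfarout [ 0.5687 -0.0471  0.0941] 0.0001
footnearout [ 0.5153 -0.0787  0.0936] 0.0
footfarin [ 0.554  -0.0252  0.0946] 0.0006
footnearin [ 0.5028 -0.0571  0.093 ] 0.0001
nA [ 0.5504 -0.0573  0.0943] 0.0
y 31.670910434361254
y 30.62331803952336
hx 120.8038591868703
topmid [0.48197536 0.03938477 0.06424212] footmid [ 0.54196427 -0.06291274  0.09386671]
axis 120.38804683874575 0.1185894217174705
rest [0.5559 0.3861 0.0061] 0.0001
rest [0.5334 0.2762 0.0102] 0.0
rest [0.4268 0.3026 0.0028] 0.0002
rest [0.4495 0.4106 0.0044] 0.0001
[0.49137654 0.34386312 0.00587903]
```

The far pin visibly stands proud of the other three. Blank: foot centre line at (0.542, -0.063), x axis at 120.6°. Rest centre (0.4915, 0.343). Next I'll search for a tilted grasp that works both lying and standing.

```bash
cat >> h.py <<'E'
def blankR(ax,az):
    x=np.array(ax,float);z=np.array(az,float);return np.column_stack([x,np.cross(z,x),z])
XB=np.radians(120.6); XH=np.array([np.cos(XB),np.sin(XB),0])
RB0=blankR(XH,[0,0,1]); FOOT0=np.array([.542,-.063,.03+.032])   # foot centre lying (z: stem 20 + 12)
REST=np.array([.4915,.343,.008])
A=.068; GZ=-.012+.005   # grasp point in foot frame: x=A, z=GZ
def Rt_b(th,sg):  # tool in blank frame
    z=np.array([-np.sin(th),0,-np.cos(th)]);x=sg*np.array([np.cos(th),0,-np.sin(th)]);return np.column_stack([x,np.cross(z,x),z])
def toolpose(Rb,foot,th,sg,back=0):
    Rt=Rb@Rt_b(th,sg); g=foot+Rb@np.array([A,0,GZ]); return g+Rt[:,2]*(.019-back),R.from_matrix(Rt).as_rotvec()
def standR(psi): # psi: heading of tool z when standing
    return blankR([0,0,1],[-np.cos(psi),-np.sin(psi),0])
E
python3 - <<'E'
from h import *
for th in (40,45,50,55):
  for sg in (1,-1):
    t=np.radians(th)
    L=[ik(*toolpose(RB0,FOOT0+[0,0,dz],t,sg,b)) for dz,b in ((0,0),(0,.1),(.12,0))]
    if any(q is None for q in L): print(th,sg,"lying no",[q is not None for q in L]);continue
    ok=[]
    for psi in range(-180,180,15):
        S=standR(np.radians(psi))
        Q=[ik(*toolpose(S,REST+[0,0,dz],t,sg,b)) for dz,b in ((.1,0),(0,0),(0,.1))]
        if all(q is not None for q in Q): ok.append((psi,np.round(Q[1],2).tolist()))
    print(th,sg,np.round(L[0],2)); [print("   ",*o) for o in ok]
E
```

```text
40 1 [ 0.21  0.3   2.04 -0.98  0.82  0.38]
    -180 [0.33, 0.95, 0.98, 0.28, 2.04, -1.22]
    -165 [0.41, 0.99, 0.9, 0.13, 2.11, -1.41]
    -150 [0.48, 1.01, 0.86, -0.04, 2.14, -1.62]
    -135 [0.56, 1.01, 0.87, -0.2, 2.11, -1.83]
    -120 [0.63, 0.98, 0.93, -0.36, 2.04, -2.02]
    -105 [0.7, 0.93, 1.02, -0.49, 1.92, -2.18]
    -90 [0.76, 0.86, 1.15, -0.61, 1.78, -2.31]
    -75 [0.81, 0.78, 1.29, -0.71, 1.61, -2.42]
    -60 [0.85, 0.69, 1.45, -0.82, 1.43, -2.51]
    -45 [0.87, 0.6, 1.62, -0.94, 1.23, -2.58]
    30 [0.42, 0.22, 2.22, 2.72, 0.19, -1.22]
    45 [0.26, 0.23, 2.21, 1.8, 0.41, -0.61]
    60 [0.13, 0.28, 2.14, 1.44, 0.66, -0.54]
    75 [0.06, 0.35, 2.02, 1.21, 0.89, -0.56]
    90 [0.03, 0.44, 1.88, 1.04, 1.09, -0.61]
    105 [0.04, 0.54, 1.72, 0.89, 1.29, -0.67]
    120 [0.08, 0.63, 1.56, 0.77, 1.47, -0.74]
    135 [0.13, 0.72, 1.4, 0.65, 1.63, -0.83]
    150 [0.19, 0.81, 1.24, 0.54, 1.79, -0.93]
    165 [0.26, 0.88, 1.1, 0.42, 1.93, -1.06]
40 -1 lying no [True, False, False]
45 1 [ 0.26  0.34  2.04 -1.1   0.87  0.52]
    -180 [0.34, 0.89, 1.05, 0.26, 1.95, -1.23]
    -165 
[... 297 characters left out ...]
 1.33, -0.66, 1.55, -2.44]
    -60 [0.82, 0.65, 1.47, -0.76, 1.38, -2.55]
    -45 [0.84, 0.56, 1.63, -0.87, 1.18, -2.65]
    45 [0.28, 0.21, 2.16, 1.43, 0.35, -0.22]
    60 [0.17, 0.25, 2.1, 1.25, 0.61, -0.32]
    75 [0.1, 0.32, 2.0, 1.09, 0.84, -0.41]
    90 [0.07, 0.41, 1.87, 0.95, 1.05, -0.51]
    105 [0.08, 0.5, 1.73, 0.83, 1.24, -0.6]
    120 [0.11, 0.59, 1.57, 0.71, 1.41, -0.69]
    135 [0.15, 0.68, 1.42, 0.61, 1.58, -0.8]
    150 [0.21, 0.76, 1.28, 0.5, 1.72, -0.92]
    165 [0.27, 0.83, 1.15, 0.38, 1.85, -1.06]
45 -1 lying no [True, True, False]
50 1 lying no [False, True, True]
50 -1 lying no [False, True, True]
55 1 lying no [False, False, False]
55 -1 lying no [False, False, False]
```

```bash
python3 - <<'E'
from h import *
Nc=np.array([.4711,-.3437])
for psi in (75,90,105,120):
  for k in range(4):
    zr=np.radians(psi+180); zn=np.radians(-4.1)
    # stem centre offset: -12mm along z_b
    pr=REST[:2]-.012*np.array([np.cos(zr),np.sin(zr)]); pn=Nc-.012*np.array([np.cos(zn),np.sin(zn)])
    w=lambda a:(a+k*np.pi/2+np.pi)%(2*np.pi)-np.pi
    q1=[ik([*pr,h],down(w(zr))) for h in (.10,.25)]; q2=[ik([*pn,h],down(w(zn))) for h in (.13,.25)]
    print(psi,k,*[None if q is None else np.round(q,2) for q in q1+q2])
E
```

```text
75 0 [ 0.48  0.38  1.55  0.    1.21 -2.4 ] [ 0.48  0.25  1.4   0.    1.49 -2.4 ] [-0.79  0.27  1.62  0.    1.25  0.85] [-0.79  0.17  1.49  0.    1.48  0.85]
75 1 [ 0.48  0.38  1.55 -0.    1.21  2.31] [ 0.48  0.25  1.4  -0.    1.49  2.31] [-0.79  0.27  1.62  0.    1.25 -0.72] [-0.79  0.17  1.49  0.    1.48 -0.72]
75 2 [ 0.48  0.38  1.55 -0.    1.21  0.74] [ 0.48  0.25  1.4  -0.    1.49  0.74] [-0.79  0.27  1.62 -0.    1.25 -2.29] [-0.79  0.17  1.49 -0.    1.48 -2.29]
75 3 [ 0.48  0.38  1.55  0.    1.21 -0.83] [ 0.48  0.25  1.4   0.    1.49 -0.83] [-0.79  0.27  1.62 -0.    1.25  2.42] [-0.79  0.17  1.49 -0.    1.48  2.42]
90 0 [ 0.48  0.37  1.56  0.    1.21 -2.66] [ 0.48  0.24  1.41  0.    1.49 -2.66] [-0.79  0.27  1.62  0.    1.25  0.85] [-0.79  0.17  1.49  0.    1.48  0.85]
90 1 [ 0.48  0.37  1.56 -0.    1.21  2.05] [ 0.48  0.24  1.41 -0.    1.49  2.05] [-0.79  0.27  1.62  0.    1.25 -0.72] [-0.79  0.17  1.49  0.    1.48 -0.72]
90 2 [ 0.48  0.37  1.56 -0.    1.21  0.48] [ 0.48  0.24  1.41 -0.    1.49  0.48] [-0.79  0.27  1.62 -0.    1.25 -2.29] [-0.79  0.17  1.49 -0.    1.48 -2.29]
9
[... 575 characters left out ...]
8  0.37  1.57  0.    1.21 -1.35] [ 0.48  0.24  1.41  0.    1.49 -1.35] [-0.79  0.27  1.62 -0.    1.25  2.42] [-0.79  0.17  1.49 -0.    1.48  2.42]
120 0 None None [-0.79  0.27  1.62  0.    1.25  0.85] [-0.79  0.17  1.49  0.    1.48  0.85]
120 1 [0.49 0.36 1.57 0.   1.21 1.53] [0.49 0.23 1.42 0.   1.49 1.53] [-0.79  0.27  1.62  0.    1.25 -0.72] [-0.79  0.17  1.49  0.    1.48 -0.72]
120 2 [ 0.49  0.36  1.57 -0.    1.21 -0.04] [ 0.49  0.23  1.42 -0.    1.49 -0.04] [-0.79  0.27  1.62 -0.    1.25 -2.29] [-0.79  0.17  1.49 -0.    1.48 -2.29]
120 3 [ 0.49  0.36  1.57  0.    1.21 -1.61] [ 0.49  0.23  1.42  0.    1.49 -1.61] [-0.79  0.27  1.62 -0.    1.25  2.42] [-0.79  0.17  1.49 -0.    1.48  2.42]
```

```bash
python3 - <<'E'
from h import *
th=np.radians(40)
goto(*toolpose(RB0,FOOT0,th,1,.12))
p,o=toolpose(RB0,FOOT0,th,1,0); movel(p,o,.12)
s=observe();print(s["t"],s["tool_pos"].round(4),p.round(4),s["contact_force"].round(1))
shot("side","sg1")
grip(0.0,40); s=observe();print(s["t"],s["grip_width"],s["grip_width"]*94,s["contact_force"].round(1))
E
python3 -c "
import cv2;a=cv2.imread('pics/sg1.png')[130:290,210:450];cv2.imwrite('pics/sg1c.png',cv2.resize(a,None,fx=3,fy=3))"
```

```text
18.6667 [ 0.514  -0.0147  0.041 ] [ 0.5136 -0.015   0.0404] [0.1 0.2 0.1]
19.5917 0.4225643305614351 39.7210470727749 [ 1.3 -0.3  0. ]
```

View pics/sg1c.png

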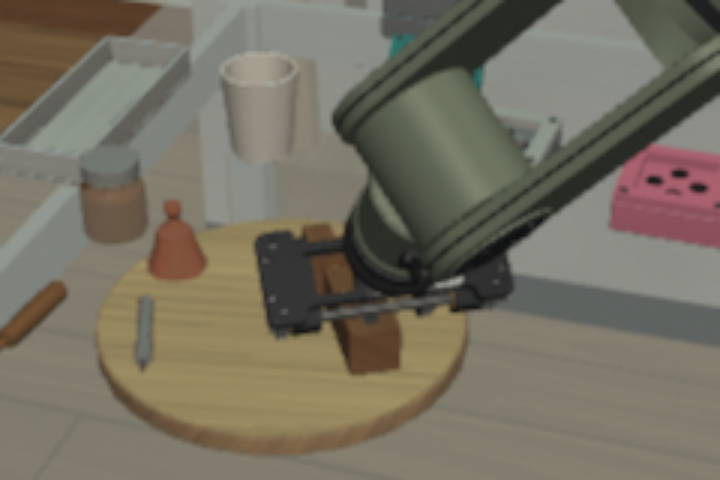

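The jaws stand across the stem and closed to 39.7 mm. Now lift, tip up and lower onto the rest.

```bash
python3 - <<'E'
from h import *
th=np.radians(40)
s=observe(); b0=s["contact_force"]
movel(toolpose(RB0,FOOT0+[0,0,.13],th,1)[0],None,.15)
print(observe()["contact_force"]-b0, observe()["grip_width"])
S=standR(np.pi/2)
goto(*toolpose(S,REST+[0,0,.08],th,1))
p,o=toolpose(S,REST+[0,0,.012],th,1); movel(p,o,.12)
s=observe();print(s["t"],s["grip_width"],s["tool_pos"]-p)
shot("side","ss1"); shot("top","st1")
E
python3 -c "
import cv2;a=cv2.imread('pics/ss1.png')[180:400,180:400];b=cv2.imread('pics/st1.png')[160:280,140:260];import numpy as np;cv2.imwrite('pics/ss1c.png',np.hstack([cv2.resize(a,(400,400)),cv2.resize(b,(400,400))]))"
```

```text
[-1.38328101 -0.67293601 -2.98010678] 0.4226795280911054
22.8833 0.4204274101571982 [ 1.22755490e-04 -7.60213596e-05 -2.81147628e-04]
```

View pics/ss1c.png

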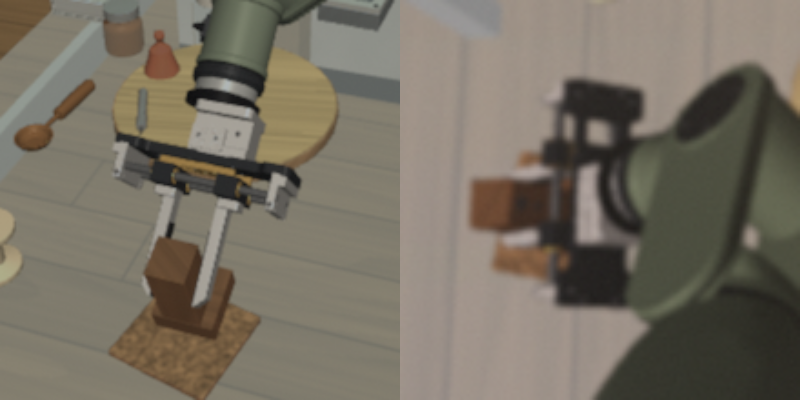

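The blank hangs upright over the cork, foot at about (190,310) in the left crop. Lowering until contact.

```bash
python3 - <<'E'
from h import *
th=np.radians(40);S=standR(np.pi/2)
b=observe()["contact_force"]
for dz in (.006,.003,.0015,0,-.001,-.002,-.003):
    movel(toolpose(S,REST+[0,0,dz],th,1)[0],None,.03); s=observe(); f=(s["contact_force"]-b); print(dz,f.round(1))
    if f[2]>4: break
pause(.1); grip(1.0,30); s=observe();print(s["t"],s["grip_width"])
o=s["orientation"];z=R.from_rotvec(o).as_matrix()[:,2]
movel(s["tool_pos"]-z*.12,None,.2)
shot("side","ss2");
goto([.40,.34,.32],down(0.0)); c=shot("wrist","wr1"); shot("top","st2")
goto([.38,.27,.28],down(0.0)); c=shot("wrist","wr2"); print(observe()["t"])
E
python3 -c "
import cv2,numpy as np
a=cv2.imread('pics/ss2.png')[200:400,200:400];b=cv2.imread('pics/st2.png')[160:280,140:260];cv2.imwrite('pics/ss2c.png',np.hstack([cv2.resize(a,(400,400)),cv2.resize(b,(400,400))]))
a=cv2.imread('pics/wr1.png')[:260];b=cv2.imread('pics/wr2.png')[:260]
cv2.imwrite('pics/wr.png',np.vstack([a,b]))"
```

```text
0.006 [-3.8 -3.6 14.1]
24.3917 0.9979681531452169
28.0333
```

View pics/ss2c.png

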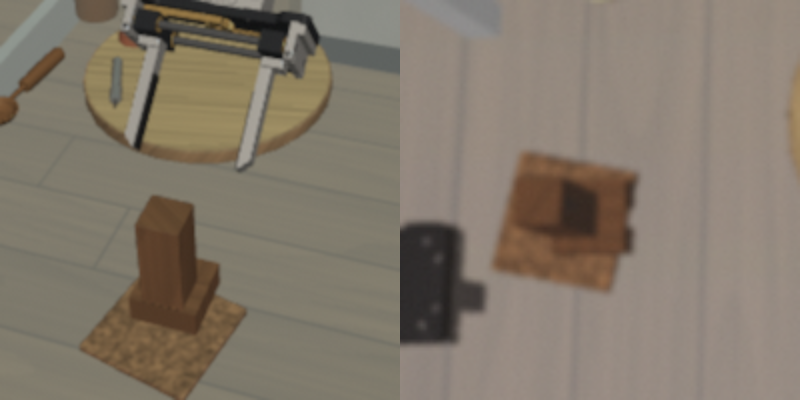

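View pics/wr.png

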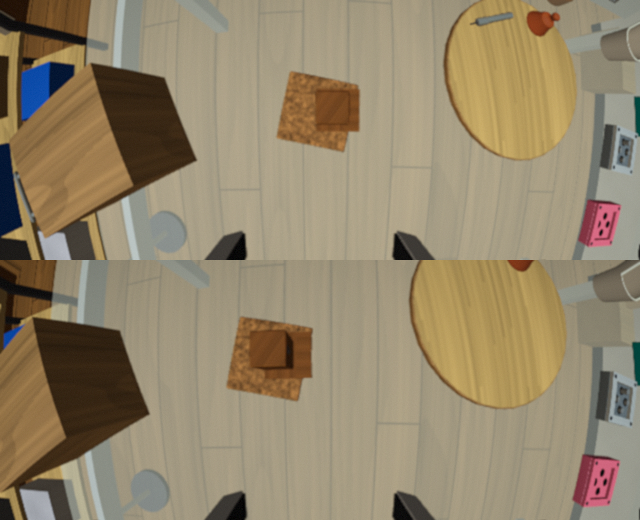

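The blank stands free on the cork, but its foot sits off-centre towards the rest's right edge. Enlarging to measure.

```bash
python3 -c "
import cv2,numpy as np
a=cv2.imread('pics/wr1.png')[60:160,270:370];b=cv2.imread('pics/wr2.png')[50:150,220:320]
cv2.imwrite('pics/wrc.png',np.hstack([cv2.resize(a,(400,400),interpolation=2),cv2.resize(b,(400,400),interpolation=2)]))"
```

```text
(no output)
```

View pics/wrc.png

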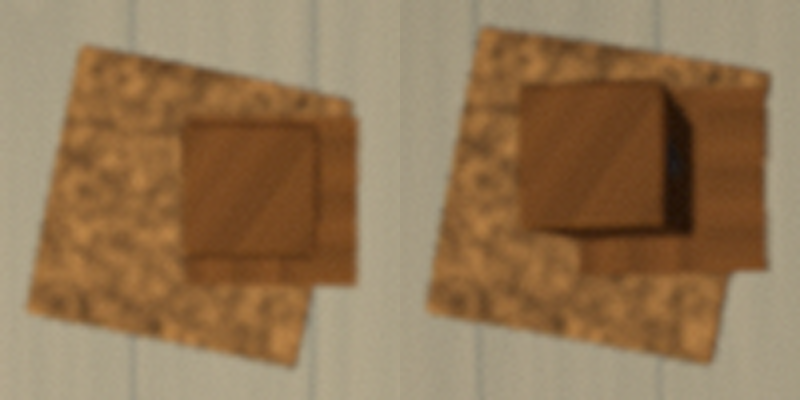

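```bash
python3 - <<'E'
from h import *
c1=pickle.load(open("wr1.pkl","rb"));c2=pickle.load(open("wr2.pkl","rb"))
V1=lambda x,y:ray(c1,270+(x+.5)*.25-.5,60+(y+.5)*.25-.5,True)
V2=lambda x,y:ray(c2,220+(x+.5)*.25-.5,50+(y+.5)*.25-.5,True)
def T(n,A,B):
    P=[]
    for a,b in zip(A,B):
        p,r=tri([V1(*a),V2(*b)]);P.append(p);print(n,p.round(4),np.round(r[0],4))
    P=np.array(P);print(" mean",P.mean(0).round(4));return P
P=T("stem",[(182,121),(314,123),(314,256),(182,253)],[(120,85),(262,83),(264,230),(120,228)])
e=P[0]-P[1]+P[3]-P[2];d=P[0]-P[3]+P[1]-P[2];print(np.degrees(np.arctan2(-e[0],e[1])),np.degrees(np.arctan2(d[1],d[0])))
F=T("foot",[(355,119),(356,285)],[(366,88),(366,268)])
T("rest",[(82,46),(352,100),(296,365),(27,308)],[(85,28),(369,73),(312,363),(28,312)])
E
```

```text
stem [0.5129 0.3456 0.1213] 0.0001
stem [0.512  0.3063 0.1218] 0.0007
stem [0.4715 0.306  0.1215] 0.0007
stem [0.4728 0.3456 0.1225] 0.0
 mean [0.4923 0.3259 0.1218]
-1.5733705298896705 0.21732082183215806
foot [0.5246 0.2813 0.0237] 0.0004
foot [0.4608 0.2813 0.0305] 0.0003
 mean [0.4927 0.2813 0.0271]
rest [ 0.5564  0.3867 -0.0007] 0.0002
rest [0.5335 0.2805 0.006 ] 0.0002
rest [0.4269 0.3017 0.0044] 0.0002
rest [4.495e-01 4.096e-01 4.000e-04] 0.0007
 mean [0.4916 0.3446 0.0025]
```

The stem axis is at (0.492, 0.326), upright with yaw near 0°. The foot therefore ended about 29 mm off centre and overhangs a corner of the rest slightly. I'll take it from above with jaws along its z, set it down centred and let go. Then I'll re-take it with jaws along y, which centres the grip in both axes.

```bash
python3 - <<'E'
from h import *
S0=np.array([.4923,.3259])
goto([*S0,.20],down(0.0)); movel([*S0,.092],down(0.0),.2)
b=observe()["contact_force"]; print(b)
grip(0.0,30); s=observe(); print(s["t"],s["grip_width"]*94,s["tool_pos"])
movel([*S0,.107],None,.1); print(observe()["contact_force"]-b,observe()["grip_width"])
D=np.array([.4918,.3555]); movel([*D,.107],None,.1)
for z in (.096,.094,.093,.092,.091,.090,.089):
    movel([*D,z],None,.04); f=observe()["contact_force"]-b; print(z,f.round(1))
    if f[2]>3: break
grip(1.0,30); shot("side","ss3"); shot("wrist","wr3"); print(observe()["t"],observe()["tool_pos"])
E
python3 -c "
import cv2,numpy as np
a=cv2.imread('pics/ss3.png')[180:400,180:400];b=cv2.imread('pics/wr3.png');cv2.imwrite('pics/ss3c.png',np.hstack([cv2.resize(a,(400,400)),b[:,150:500]]))"
```

```text
[-0.53155234 -0.05712113  0.81767399]
30.25 40.043431590450496 [0.49222778 0.3257388  0.09185051]
[ 0.48890061  0.27293015 -3.78627409] 0.4221710789370646
0.096 [ 1.1  0.2 -3.8]
0.094 [-0.5 -0.3 -2.9]
0.093 [ 0.3  0.1 -2.8]
0.092 [ 0.3 -0.2 -2.9]
0.091 [-0.3 -2.2  2.4]
0.09 [-3.1 -2.8  7.8]
33.725 [0.49179834 0.35550947 0.08998709]
```

View pics/ss3c.png

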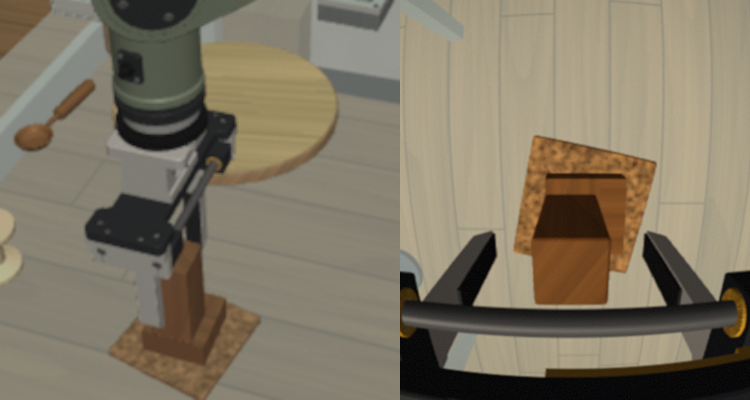

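The blank stands fully on the cork, centred and released. Now I'll re-take it with jaws across y and carry it above the nest.

```bash
python3 - <<'E'
from h import *
D=np.array([.4918,.3555])
goto([*D,.0905],down(np.pi/2)); s=observe(); print(s["t"],s["tool_pos"],s["contact_force"])
grip(0.0,55); s=observe(); print(s["grip_width"]*94,s["contact_force"])
movel([*D,.20],None,.25)
zn=np.radians(-4.1); pn=np.array([.4711,-.3437])-.012*np.array([np.cos(zn),np.sin(zn)])
yaw=zn+np.pi
goto([.47,0,.26],down(np.pi*.75)) if ik([.47,0,.26],down(np.pi*.75)) is not None else None
goto([*pn,.165],down(yaw)); s=observe(); print(s["t"],s["tool_pos"]-[*pn,.165],s["grip_width"],s["joints"].round(2))
movel([*pn,.140],None,.1); pause(.2)
print(observe()["contact_force"])
shot("side","sn1"); shot("wrist","wn5");shot("top","tn1"); print(observe()["t"])
E
python3 -c "
import cv2,numpy as np
a=cv2.imread('pics/sn1.png')[60:220,300:460];b=cv2.imread('pics/wn5.png');cv2.imwrite('pics/sn1c.png',np.hstack([cv2.resize(a,(400,400)),b[:,120:500]]))"
```

```text
35.125 [0.49178679 0.35550146 0.09048964] [ 0.3260427  -0.29347337  0.02906171]
39.38141385187887 [ 0.54019189  0.08193206 -0.25375616]
39.275 [6.76069975e-04 9.39742414e-04 5.55671121e-05] 0.4221587624792622 [-0.79  0.24  1.59  0.    1.31 -2.29]
[-0.81845542 -0.59247088 -3.32200987]
40.025
```

View pics/sn1c.png

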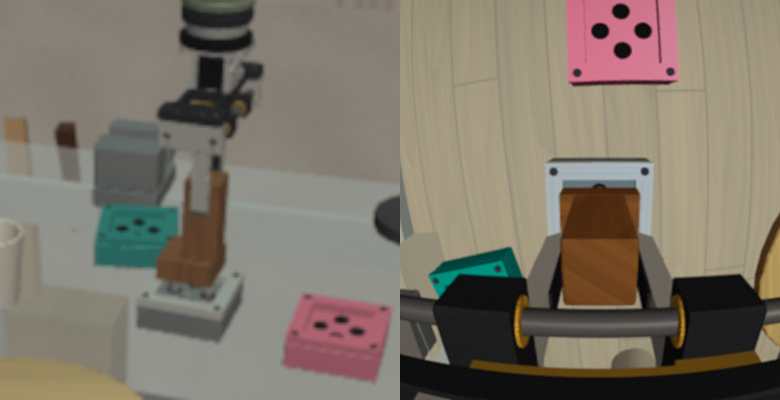

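The foot points away from the robot, towards the locked pin, and hangs above the pocket. Descending with force feedback.

```bash
python3 - <<'E'
from h import *
zn=np.radians(-4.1); pn=np.array([.4711,-.3437])-.012*np.array([np.cos(zn),np.sin(zn)])
b=observe()["contact_force"]; print(observe()["tool_pos"][:2]-pn)
for z in [.130,.127,.1255,.124,.1225,.121,.1195,.118,.1165,.115,.114,.113,.112,.111]:
    movel([*pn,z],None,.05); s=observe(); f=s["contact_force"]-b; print(z,s["tool_pos"].round(4),f.round(1),s["ft_torque"].round(2))
    if f[2]>22 or np.hypot(*f[:2])>12: break
print(s["t"],s["grip_width"])
E
```

```text
[ 0.00027158 -0.00028808]
0.13 [ 0.4586 -0.3424  0.1291] [ 0.7 -0.9  0.5] [ 0.09 -0.13 -0.04]
0.127 [ 0.459  -0.3427  0.1267] [-0.1 -0.5  0.4] [ 0.06 -0.18  0.  ]
0.1255 [ 0.4591 -0.3428  0.1254] [-0.5 -1.3 -0.3] [ 0.06 -0.11 -0.02]
0.124 [ 0.459  -0.3428  0.1239] [ 0.7 -0.6  0.2] [ 0.03 -0.14 -0.02]
0.1225 [ 0.459  -0.3427  0.1223] [ 0.   0.  -0.6] [ 0.02 -0.12  0.03]
0.121 [ 0.4593 -0.3431  0.1214] [-0.7 -0.   3.3] [ 0.17 -0.06 -0.07]
0.1195 [ 0.4594 -0.3431  0.1202] [-2.4  1.1  6. ] [0.41 0.14 0.02]
0.118 [ 0.4594 -0.343   0.1184] [-0.2  0.9  6.6] [0.33 0.07 0.01]
0.1165 [ 0.4594 -0.343   0.1166] [-0.8  0.2  7. ] [ 0.26 -0.04 -0.01]
0.115 [ 0.4593 -0.343   0.115 ] [-0.9  0.7  4.8] [ 0.15 -0.09  0.  ]
0.114 [ 0.4593 -0.3431  0.114 ] [-0.1  0.3  6.1] [ 0.18 -0.18  0.03]
0.113 [ 0.4593 -0.343   0.113 ] [-0.2 -0.8  5.9] [ 0.09 -0.25  0.04]
0.112 [ 0.4594 -0.3431  0.1125] [ 0.  -0.1  7.8] [ 0.23 -0.03  0.04]
0.111 [ 0.4594 -0.3431  0.1125] [-2.1  1.7 13.3] [0.47 0.22 0.02]
43.625 0.4234023448252254
```

It sank smoothly with the pins yielding and stopped hard at TCP z = 0.1125, which is the expected floor height. A last firm press, then release and look.

```bash
python3 - <<'E'
from h import *
s=observe();p=s["tool_pos"][:2]
zn=np.radians(-4.1); pn=np.array([.4711,-.3437])-.012*np.array([np.cos(zn),np.sin(zn)])
movel([*pn,.109],None,.03); s=observe(); print(s["tool_pos"],s["contact_force"])
movel([*pn,.1122],None,.03)
grip(1.0,30); movel([*pn,.22],None,.2)
s=observe(); print(s["t"],s["contact_force"],s["grip_width"])
shot("side","sf"); shot("top","tf")
goto([.37,-.30,.27],down(0)); shot("wrist","wf1"); print(observe()["t"])
E
python3 -c "
import cv2,numpy as np
a=cv2.imread('pics/sf.png')[100:220,320:440];b=cv2.imread('pics/wf1.png')[20:160,260:400];cv2.imwrite('pics/sfc.png',np.hstack([cv2.resize(a,(400,400),interpolation=2),cv2.resize(b,(400,400),interpolation=2)]))"
```

```text
[ 0.45942378 -0.34312033  0.11243538] [-5.56566413  3.04813473 18.73523742]
45.7833 [-0.64596377  0.10977555 -0.02099804] 0.9977443308543865
48.4667
```

View pics/sfc.png

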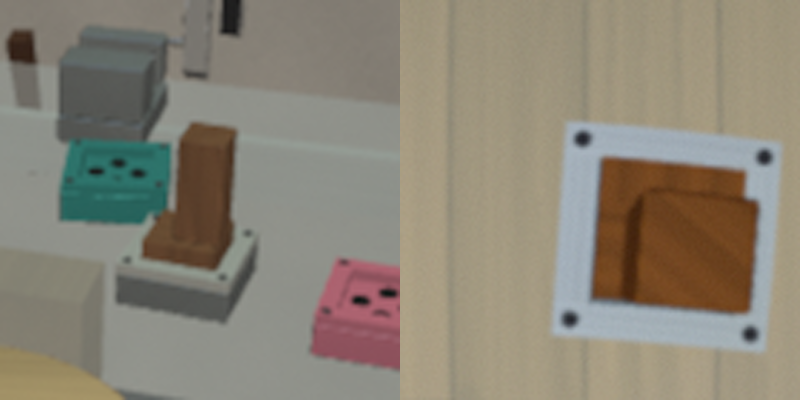

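View pics/wf1.png

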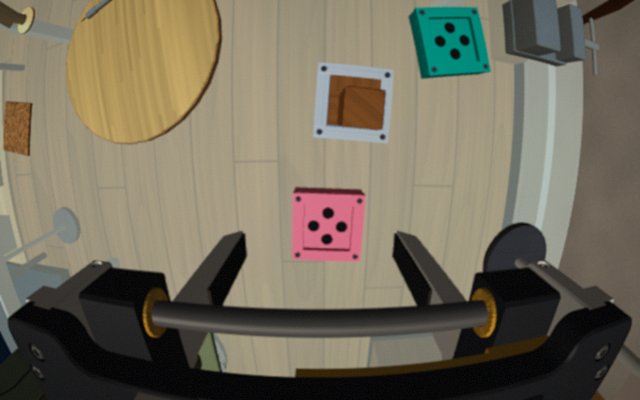

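The foot fills the pocket and sits square in it, upright, with the gripper clear and the look-alikes unmoved. Handing in.

```bash
python3 - <<'E'
from h import *
finish_job(); print(observe()["t"])
E
```

```text
the job is handed in; nothing more can be done
the job is handed in; nothing more can be done
```

The blank is seated upright in the grey nest with its notch over the locked pin. It is released, and I handed the job in at about 48.5 s of the 70 s allowed.

- **Locked pin:** I felt the pins before moving the blank. The +x pin (the one farthest from the robot) held at 11 N, while the other three sank. A wrist picture confirmed it standing taller.
- **Stand on the rest:** I tipped up the blank and stood it on the cork. Contact came about 6 mm earlier than planned (14 N), and the foot ended about 29 mm off centre, overhanging the rest slightly at one corner. I did not find the cause. I re-gripped it from above, set it down centred and let go again; the picture showed the foot fully on the cork.
- **Seating:** I took it from above again and lowered it into the nest. It met about 7 N while sinking, then stopped hard within 1 mm of the expected floor height. It did not move further under the last press, when the wrist read 19 N.
- **Last checks:** The last pictures show the foot filling the pocket, the blank upright and the gripper clear. The pink and turquoise look-alikes had not moved. I did not measure the other things again at the end, but nothing looked disturbed in the pictures I viewed.

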